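Set out a screen repair in the jig

ROBOT

A 6-joint arm with a two-finger parallel gripper is mounted at the origin on the work surface. World frame = base frame: x ahead of the robot, y to its left, z up, the work surface at z = 0. Lengths are in m, angles in rad, forces in N, time in s.
With the tool pointing down it reaches from about 0.35 to 0.775 m from the base axis. Payload 5.5 kg.
Tool frame: the origin (TCP) lies where the fingers leave the gripper's body, on its centre line; the fingertips stand env.tip_reach ahead of it and the grasp point (between the pads) lies 54 mm ahead of it (env.tip_reach is the distance from the TCP to the fingertips, in m); z points along the fingers, y is the line along which they close (so a half turn about z gives the same grasp; the last joint's range is limited). The gripper opens to 85 mm and grips with 20 to 120 N. Pads are 22 mm wide; open, the fingers measure 114 mm over their backs; the gripper's body (76 mm by 85 mm) begins 54 mm behind the grasp point. The pads swing forward as they close: fully open they stand 13 mm farther back than shut.
Start: joints at [1.174, 0.313, 0.046, 1.304, 0, 1.431], TCP at [0.146, 0.556, 0.304] pointing down, gripper open.
Joint ranges: [-2.76, 2.76], [-0.86, 1.69], [-1.03, 1.26], [-2.2, 2.34], [-1.47, 1.5], [-3.14, 3.14]. Speed limits (rad/s): [2.57, 2.57, 3.14, 3.14, 3.14, 3.14].

INTERFACE

Orientations are given as a unit quaternion [w, x, y, z].
In Python, from workcell import status, optics, hand_in, env gives the robot as it stands.
- The arm moves only by the shell command python3 -m handwheel 'ROWS' [FORCE]. ROWS is a JSON object whose one key "deltas" holds a list of rows, each a list of 5 numbers: the opening, from -1 (shut) to 1 (fully open), then the shift along the tool's x, y, z in units of 40 mm (1.0 is 40 mm), then the turn about the tool's z in units of 10 degrees (1.0 is 10 degrees). In form: {"deltas": [[jaw, x, y, z, roll], ...]}. A call has 1 to 20 rows; each row shifts and turns the commanded pose from where the row before left it, along the tool's axes as they then stand; what a row does not reach is not made up. A row lasts 1/8 s, in which the tool goes at most 62.5 mm and 10.7 degrees, less where a joint would pass 70% of its speed; a pose out of reach is approached as far as the arm can. A call is refused whole if a number of a shift passes 1 or a number of a turn 1, either way. A call with a gripper value outside its range is refused whole. The fingers move at their own pace and stop on an object; FORCE is the grip in N (left out, the last holds). Time passes only in rows, so rows that do not move let the fingers close. It gives the time, the measured TCP pose, the force, the opening and the grip force at its end, in the units of the state.
- status.get_state(): the state, without advancing time (a new reading comes with each control period).
- optics.read_camera(name): name is "side" or "top" or "wrist"; returns a dict with "frame" (480x640x3 uint8, red, green, blue), "depth" (480x640 float32, m along the optical axis (not along the pixel's ray), 0 where there is no reading), "vfov" (degrees; the focal length in pixels is half the picture's height over the tangent of half this angle, whatever the lens; pixels are square), "cx", "cy" (the principal point, pixels), "origin" and "attitude" of the camera in the world. Camera axes: x right, y down, z forward; pixel columns grow to the right and rows downward; lengths in m; the calibration is good to about 2 mm. A picture is of the moment at which its call begins.
- hand_in(): hands the job in; it is judged then, once.
The state is a dict: "clock": time; "joint_pos": joint angles; "qvel": joint speeds; "tau": joint torques, N m; "tcp_pos": TCP position; "orientation": TCP orientation; "wrist_force": force on the tool from outside, world axes, zero at the start; "ft_torque": the same for the moment, N m; "finger_gap": finger opening in m; "grip_force": force on a finger pad.
Only numpy, scipy, OpenCV 4.12 (cv2) and the standard library are available. Lean on these libraries where they do the work, as an engineer would, in place of code of your own. Each camera call takes 0.05 s, during which the arm holds its last target. There are 200 camera calls.

TASK

Set up the next screen repair: lay the silver phone frame in the clear jig, inside its blue outline, let go of it, and then set the black display gently (not dropped) and squarely on top of the frame. Put the white roller and the brass driver on the pads that show their shapes, each lying along its painted shape and pointing the same way; the two tools may be done at any time. Leave the jar, the loupe and the bottle where they stand.

Things in the scene. Friction and masses are not known exactly. Their poses are not given: they have to be found in the camera images.
- frame: Silver phone frame lying flat, 64 (x) x 132 (y) x 9 (z) mm, green and grey inside its silver rim, about 90 g; a flat-topped slab to the gripper. Origin: centre of its underside. The same either way round, so its y may be matched either way. Grasp it across its 64 mm width.
- display: Black glass display lying flat, 62 (x) x 130 (y) x 7 (z) mm, about 45 g. Origin: centre of its underside. The same either way round. It goes flat on the frame with edges lined up, so its origin comes 9 mm above the frame's. Grasp it across its 62 mm width.
- roller: Hand roller lying flat, about 80 g: grey handle 18 mm wide, 18 mm high, from y = -55 to +25 mm; steel fork; white silicone barrel, 26 mm thick and 56 mm long across (along x), centred at y = +50 mm in a 65 mm wide fork. It does not roll. Origin: on the underside, below the handle's grip point (y = 0). The barrel end is +y.
- driver: Brass hex standoff driver lying flat, about 80 g: brass hexagonal handle 17 mm wide (x), 16 mm high, from y = -50 to +25 mm; steel shaft 6 mm thick to y = +54; dark socket tip 11 mm thick to y = +68 mm. Origin: on the underside, below the handle's grip point (y = 0). The tip end is +y.
- jig_nest: Clear jig nest, 84 (x) x 168 (y) mm, slides stiffly (3 N) 25 mm either way along its y on a fixed steel rail; may stay where it is. Origin: centre of its floor's underside, 14 mm above the counter; floor top 8 mm above the origin. Walls at the y ends only, 10 mm above the floor, 156 mm apart inside. Blue outline centred on the floor: frame's origin above the nest's, y along y.
- roller_pad: Fixed dark pad, 90 (x) x 160 (y) x 4 (z) mm, with a white painted T shape of the roller and a small steel eyelet at its +y end. Origin: centre of its underside, on the counter. The painted shape has the roller's grip point (origin) at x = 0, y = -12 mm, and its barrel towards the pad's +y.
- driver_pad: Fixed dark pad, 90 (x) x 160 (y) x 4 (z) mm, with a brass-yellow painted shape of the driver (broad handle, narrow shaft) and a small steel eyelet at its +y end. Origin: centre of its underside, on the counter. The painted shape has the driver's grip point (origin) at x = 0, y = -12 mm, and its tip towards the pad's +y.
- screw_jar: Small glass jar with a blue lid, 48 mm across, 55 mm high; not part of the job. Origin: centre of its underside.
- loupe: Black eye loupe, 46 mm across, 42 mm high; not part of the job. Origin: centre of its underside.
- cleaner: White cleaner bottle with a green cap, 52 mm across, 120 mm high, beyond the work; not part of the job. Origin: centre of its underside.
Not all that is in view belongs to the job. Leave any green or purple look-alike of the roller_pad alone.

How it is judged:
On the way, in this order (a step that is already met when the one before it is completed fails the run):
1. the frame lies in the jig nest on its outline, released, before the display is brought over it (x of frame in the frame of jig_nest between -0.01 and 0.01 m and y of frame in the frame of jig_nest between -0.012 and 0.012 m and z of frame in the frame of jig_nest between 0.005 and 0.012 m and angle between the y axis of frame and the y axis of jig_nest, either way round below 0.15 rad and angle between frame's own z axis and vertical below 0.06 rad and contact force between frame and the fingers below 0.05 N and horizontal distance between display and frame above 0.08 m), for 0.2 s.
2. the display lies squarely on the frame in the nest, released (x of frame in the frame of jig_nest between -0.01 and 0.01 m and y of frame in the frame of jig_nest between -0.012 and 0.012 m and z of frame in the frame of jig_nest between 0.005 and 0.012 m and angle between the y axis of frame and the y axis of jig_nest, either way round below 0.15 rad and angle between each of frame, display's own z axis and vertical below 0.06 rad and x of display in the frame of frame between -0.008 and 0.008 m and y of display in the frame of frame between -0.008 and 0.008 m and z of display in the frame of frame between 0.006 and 0.012 m and angle between the y axis of display and the y axis of frame, either way round below 0.13 rad and contact force between display and the fingers below 0.05 N), for 0.2 s.
At the end, for the whole second after the job is handed in: Frame flat in the nest within 10 mm (x), 12 mm (y), 0.15 rad of centre; display flat on it within 8 mm each way, 0.13 rad; roller and driver flat on their own pads within 10 mm each way, 0.2 rad of their shapes, pointing the same way; all released and at rest (x of frame in the frame of jig_nest between -0.01 and 0.01 m and y of frame in the frame of jig_nest between -0.012 and 0.012 m and z of frame in the frame of jig_nest between 0.005 and 0.012 m and angle between the y axis of frame and the y axis of jig_nest, either way round below 0.15 rad and angle between each of frame, display's own z axis and vertical below 0.06 rad and x of display in the frame of frame between -0.008 and 0.008 m and y of display in the frame of frame between -0.008 and 0.008 m and z of display in the frame of frame between 0.006 and 0.012 m and angle between the y axis of display and the y axis of frame, either way round below 0.13 rad and x of roller in the frame of roller_pad between -0.01 and 0.01 m and y of roller in the frame of roller_pad between -0.022 and -0.002 m and y of roller_pad in the frame of roller between 0 and 0.03 m and z of roller in the frame of roller_pad between 0.001 and 0.009 m and angle between the y axis of roller and the y axis of roller_pad, either way round below 0.2 rad and angle between each of roller, driver's own z axis and vertical below 0.1 rad and x of driver in the frame of driver_pad between -0.01 and 0.01 m and y of driver in the frame of driver_pad between -0.022 and -0.002 m and y of driver_pad in the frame of driver between 0 and 0.03 m and z of driver in the frame of driver_pad between 0.001 and 0.009 m and angle between the y axis of driver and the y axis of driver_pad, either way round below 0.2 rad and linear speed of each of frame, display, roller, driver below 0.02 m/s and angular speed of each of frame, display, roller, driver below 0.2 rad/s); the robot touches nothing.
It fails at once if a bystander (jar, loupe or bottle) is moved more than 20 mm or tipped (distance of any of screw_jar, loupe, cleaner from where it was at the start of the episode above 0.02 m or angle between any of screw_jar, loupe, cleaner's own z axis and vertical above 0.3 rad).
It fails at once if the display is dropped onto the frame from more than about 12 mm (horizontal distance between display and jig_nest below 0.05 m and z of display in the frame of jig_nest below 0.06 m and contact force between display and the fingers below 0.01 N and linear speed of display above 0.5 m/s).
It also fails if it takes over 120 s, if anything falls off the work surface, if the arm or the gripper's body presses on something with over 40 N, if the wrist force passes 120 N, or if a joint passes its speed limit or range.

## Working session

There is one attempt and no reset: what is moved stays moved. The work goes in short steps, Python scripts to look and compute and a shell command to move; the robot and the scene stay as the last step left them, time stands still between calls to the robot, and variables do not carry over. Pictures are saved under pics/ and viewed, at most 14 in all, crops included, and the job is handed in when it is done.

```bash
mkdir -p pics; ls
cat > h.py <<'E'
import numpy as np, cv2
from scipy.spatial.transform import Rotation as R
from workcell import status, optics, env
def rot(q): return R.from_quat([q[1],q[2],q[3],q[0]]).as_matrix()
def cam(n,save=None):
    c=optics.read_camera(n); c['f']=240/np.tan(np.radians(c['vfov'])/2)
    a=np.array(c['attitude']); c['R']=rot(a) if a.size==4 else a.reshape(3,3)
    c['o']=np.array(c['origin'])
    if save: cv2.imwrite('pics/'+save,c['frame'][:,:,::-1])
    return c
def ray(c,uv,z):
    uv=np.atleast_2d(uv).astype(float)
    d=np.c_[(uv[:,0]-c['cx'])/c['f'],(uv[:,1]-c['cy'])/c['f'],np.ones(len(uv))]@c['R'].T
    return c['o']+d*((z-c['o'][2])/d[:,2])[:,None]
def cloud(c):
    v,u=np.mgrid[:480,:640]; D=c['depth']
    p=np.stack([(u-c['cx'])/c['f']*D,(v-c['cy'])/c['f']*D,D],-1)
    return p@c['R'].T+c['o']
E
python3 - <<'E'
from h import *
for n in ['top','side','wrist']:
    c=cam(n,n+'0.png'); print(n,c['vfov'],c['cx'],c['cy'],c['o'],c['R'].round(3).tolist(),(c['depth']>0).mean())
    np.savez('pics/'+n+'0.npz',**{k:c[k] for k in ['frame','depth','cx','cy','f','R','o']})
s=status.get_state(); print(s, env.tip_reach)
E
```

```text
pics
top 56.28571436294384 324.058349821061 245.77138618304863 [0.44842772 0.05165627 1.10808108] [[0.017, -0.995, 0.096], [-1.0, -0.019, -0.018], [0.02, -0.096, -0.995]] 0.995908203125
side 50.51356120114098 318.42124856695756 239.5192345907423 [0.13619469 0.80895546 0.92251207] [[-0.866, -0.364, 0.344], [-0.5, 0.611, -0.613], [0.013, -0.703, -0.711]] 0.9960091145833333
wrist 68.38809165289933 325.53024121070627 238.49602541079486 [0.0713847  0.57570321 0.37299182] [[0.253, 0.922, 0.292], [0.967, -0.241, -0.078], [-0.002, 0.302, -0.953]] 0.9960611979166667
{'clock': 0.15, 'joint_pos': array([ 1.17439974e+00,  3.13836279e-01,  4.52527988e-02,  1.30362230e+00,
       -8.17433253e-06,  1.43121781e+00]), 'qvel': array([-0.00031431, -0.00339322,  0.00271287, -0.00068402,  0.00257288,
       -0.00148786]), 'tau': array([ 1.88082355e-03, -4.81067348e+01,  2.98814088e+01,  1.39092453e-02,
       -8.25476332e-05,  9.86606807e-06]), 'tcp_pos': array([0.14594058, 0.55587666, 0.30321415]), 'orientation': array([-1.82663926e-04,  1.28056405e-01,  9.91766636e-01, -6.80653004e-04]), 'wrist_force': array([-0.24367971, -0.35030133, -0.6977716 ]), 'ft_torque': array([-0.02231359,  0.02365188,  0.01541519]), 'grip_force': 0.0, 'finger_gap': 0.0850824215227675} 0.0726
```

View pics/top0.png

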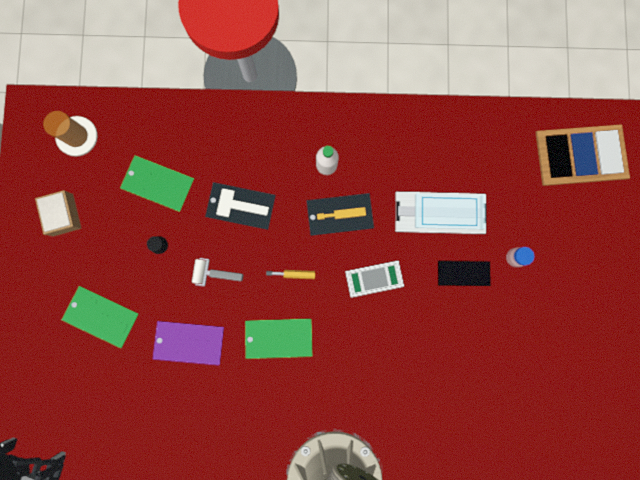

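View pics/side0.png

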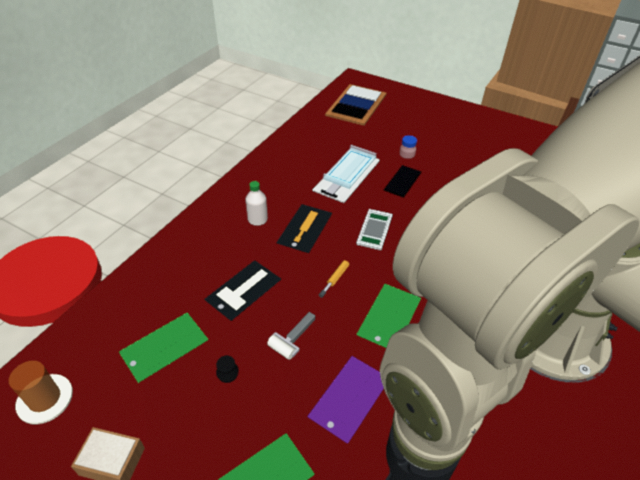

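The top view shows the roller at (218,273), driver at (290,274), frame at (375,279), display at (464,273), nest at (440,213), T pad at (240,206) and driver pad at (340,214). The jar is at (520,256), the loupe at (157,244) and the bottle at (327,160). The side view shows the same layout, with everything needed visible.

```bash
cat > seg.py <<'E'
from h import *
def load(n): return dict(np.load('pics/%s.npz'%n))
def blobs(c,amin=150):
    hsv=cv2.cvtColor(c['frame'],cv2.COLOR_RGB2HSV); h,s,v=[x.astype(int) for x in cv2.split(hsv)]
    red=((h<8)|(h>170))&(s>150)&(v>50)
    m=(~red).astype(np.uint8)
    m=cv2.morphologyEx(m,cv2.MORPH_OPEN,np.ones((2,2)))
    return [k for k in cv2.findContours(m,cv2.RETR_EXTERNAL,cv2.CHAIN_APPROX_NONE)[0] if cv2.contourArea(k)>amin],hsv
E
python3 - <<'E'
from seg import *
for n in ['top0','side0']:
    c=load(n); P=cloud(c); ks,_=blobs(c)
    for k in ks:
        r=cv2.minAreaRect(k); 
        if cv2.contourArea(k)>9000: continue
        m=np.zeros((480,640),np.uint8); cv2.drawContours(m,[k],-1,1,-1); m=cv2.erode(m,np.ones((3,3)))>0
        z=P[...,2][m]; w=ray(c,r[0],np.median(z))[0]
        print(n,np.round(r[0],1),np.round(r[1],1),round(r[2],1),'z50/95',np.round(np.percentile(z,[10,50,95]),4),'xyz',w.round(4))
E
```

```text
top0 [ 33.  458.5] [41. 66.] 90.0 z50/95 [0.2656 0.3303 0.3845] xyz [0.1632 0.5102 0.3303]
top0 [335.  454.5] [49. 96.] 90.0 z50/95 [0.0119 0.0287 0.2483] xyz [ 0.0682 -0.0018  0.0287]
top0 [188.8 343.8] [68.7 39.6] 5.2 z50/95 [0.001  0.0037 0.0072] xyz [0.3123 0.3529 0.0037]
top0 [279.2 339.1] [39.4 67.7] 88.2 z50/95 [0.0013 0.0041 0.0075] xyz [0.3266 0.1358 0.0041]
top0 [100.3 317.5] [67.9 39.9] 25.5 z50/95 [0.0006 0.0033 0.0068] xyz [0.3714 0.5681 0.0033]
top0 [291.5 274.7] [49.2  8.8] 2.4 z50/95 [0.0004 0.0138 0.0183] xyz [0.4822 0.1093 0.0138]
top0 [464.5 274. ] [24. 51.] 90.0 z50/95 [0.0056 0.0082 0.0118] xyz [ 0.4916 -0.316   0.0082]
top0 [375.2 279.6] [28.2 56.3] 78.7 z50/95 [0.004  0.0074 0.0116] xyz [ 0.4741 -0.0956  0.0074]
top0 [218.4 275.1] [50.5 28.8] 9.5 z50/95 [0.0112 0.0186 0.0268] xyz [0.4779 0.2853 0.0186]
top0 [521. 257.] [20. 28.] 90.0 z50/95 [0.0201 0.0542 0.0589] xyz [ 0.5325 -0.4362  0.0542]
top0 [158. 246.] [16. 20.] 90.0 z50/95 [0.0192 0.0402 0.0442] xyz [0.5439 0.4261 0.0402]
top0 [340.7 214.9] [35.8 64.3] 83.4 z50/95 [0.0017 0.0044 0.0079] xyz [ 0.6334 -0.
[... 1492 characters left out ...]
0.4784 0.1192 0.0127]
side0 [375. 230.] [27.2 41.1] 18.4 z50/95 [0.0039 0.0075 0.0113] xyz [ 0.4703 -0.0849  0.0075]
side0 [305.1 228.5] [32.6 53.3] 31.0 z50/95 [0.0022 0.0047 0.0079] xyz [6.296e-01 4.000e-04 4.700e-03]
side0 [256.7 203.6] [45.4 21.5] 84.8 z50/95 [0.0128 0.062  0.1181] xyz [0.752  0.0357 0.062 ]
side0 [403.2 181.7] [20.7 36.4] 35.5 z50/95 [0.0053 0.008  0.0111] xyz [ 0.4863 -0.3051  0.008 ]
side0 [347.3 174.4] [34.8 69.8] 40.2 z50/95 [0.0048 0.0209 0.0301] xyz [ 0.632  -0.2372  0.0209]
side0 [409.1 147.5] [16.2 23.7] 7.1 z50/95 [0.0111 0.0355 0.0577] xyz [ 0.5255 -0.4313  0.0355]
side0 [356.1 104.6] [53.8 37.1] 14.0 z50/95 [0.0074 0.0153 0.0204] xyz [ 0.7877 -0.5981  0.0153]
```

```bash
cat >> seg.py <<'E'
def planerect(c,k,z):
    w=ray(c,k.reshape(-1,2),z)[:,:2]; r=cv2.minAreaRect((w*1000).astype(np.float32))
    b=cv2.boxPoints(r); e=b[1]-b[0],b[2]-b[1]; l=max(e,key=np.linalg.norm)
    return np.array(r[0]),sorted(np.round(r[1],1)),np.degrees(np.arctan2(l[1],l[0]))%180
E
python3 - <<'E'
from seg import *
N={'purple':(.312,.353,.004),'green':(.327,.136,.004),'driver':(.482,.109,.012),'display':(.491,-.315,.007),'frame':(.474,-.095,.009),'roller':(.478,.285,.018),'dpad':(.633,-.009,.004),'rpad':(.65,.239,.004),'nest':(.639,-.256,.022),'green2':(.702,.448,.004)}
for n in ['top0','side0','wrist0']:
    c=load(n); ks,_=blobs(c)
    for k in ks:
        for m,(x,y,z) in N.items():
            ce,s,a=planerect(c,k,z)
            if s[1]<250 and np.hypot(ce[0]/1000-x,ce[1]/1000-y)<.04: print(n,m,ce.round(1),s,a.round(1))
E
```

```text
top0 purple [312.5 352.3] [np.float64(93.4), np.float64(163.0)] 85.7
top0 green [326.8 135.3] [np.float64(93.9), np.float64(162.4)] 92.6
top0 driver [482.3 109.4] [np.float64(21.4), np.float64(119.8)] 88.6
top0 display [ 492.1 -316.4] [np.float64(59.1), np.float64(126.9)] 89.1
top0 frame [474.2 -95.4] [np.float64(68.8), np.float64(138.0)] 102.3
top0 roller [479.1 285.3] [np.float64(69.4), np.float64(121.7)] 83.1
top0 dpad [633.6  -9. ] [np.float64(90.2), np.float64(160.1)] 97.8
top0 nest [ 639.8 -256.6] [np.float64(104.6), np.float64(226.2)] 89.6
top0 rpad [649.7 239.4] [np.float64(90.0), np.float64(160.0)] 79.7
top0 green2 [702.2 447.8] [np.float64(94.0), np.float64(164.2)] 69.5
side0 roller [475.  293.5] [np.float64(70.3), np.float64(122.7)] 82.7
side0 green2 [700.1 453.3] [np.float64(95.5), np.float64(162.9)] 69.5
side0 rpad [646.4 245.2] [np.float64(89.6), np.float64(158.6)] 79.3
side0 driver [478.7 116. ] [np.float64(21.5), np.float64(128.7)] 88.2
side0 frame [469.8 -86.7] [np.float64(69.1), np.float64(145.7)] 102.3
side0 dpad [629.7  -2.8] [np.float64(88.9), np.float64(160.4)] 97.4
side0 display [ 486.6 -307.3] [np.float64(61.9), np.float64(134.4)] 90.4
```

View pics/wrist0.png

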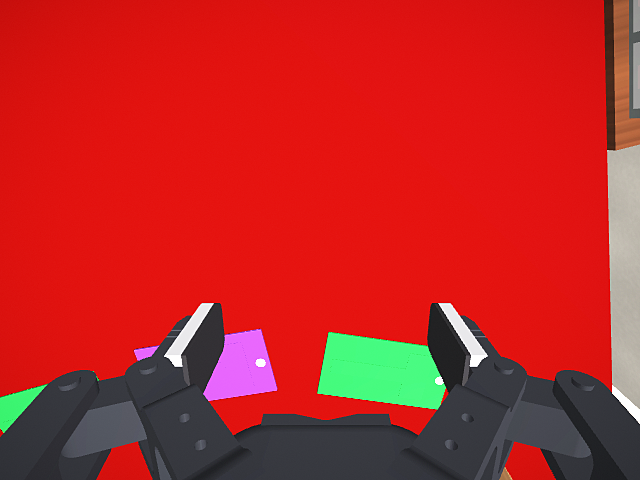

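The wrist view looks ahead of the fingers. The purple pad's eyelet is at (261,363) and a green pad's at (439,381). I'll check the cameras against each other on pad eyelets.

Run:
```python
from seg import *
for n in ['top0','side0','wrist0']:
    c=load(n); hsv=cv2.cvtColor(c['frame'],cv2.COLOR_RGB2HSV)
    for nm,lo,hi in [('purple',(130,80,60),(155,255,255)),('green',(50,100,60),(80,255,255))]:
        m=cv2.inRange(hsv,lo,hi)
        cs,h=cv2.findContours(m,cv2.RETR_CCOMP,cv2.CHAIN_APPROX_NONE)
        for k,hh in zip(cs,h[0]):
            if hh[3]>=0 and 8<cv2.contourArea(k)<200:
                M=k.reshape(-1,2).mean(0); print(n,nm,M.round(1),(ray(c,M,.005)[0]*1000).round(1))
```

```text
top0 purple [159.3 340.2] [319.8 423.5   5. ]
top0 green [249.7 338.9] [325.9 207.    5. ]
top0 green [ 73.9 304.5] [401.6 632.4   5. ]
top0 green [130.9 172.6] [729.2 514.9   5. ]
side0 purple [330. 424.] [318.6 426.    5. ]
side0 green [132.5 362.9] [728.1 516.8   5. ]
side0 green [377.5 338. ] [323.6 208.8   5. ]
wrist0 purple [260.2 362.3] [318.4 427.4   5. ]
```

```bash
cat > go.py <<'E'
# go.py x y z ydir_deg : remaining roll (units), and shifts in tool axes after the roll
import sys; from h import *
def plan(x,y,z,a):
    s=status.get_state(); M=rot(s['orientation']); p=s['tcp_pos']
    cur=np.degrees(np.arctan2(M[1,1],M[0,1])); d=(a-cur+90)%180-90
    t=np.radians(cur+d); yd=np.array([np.cos(t),np.sin(t)]); xd=np.array([-yd[1],yd[0]])
    dp=np.array([x,y,z])-p
    print('tcp',p.round(4),'ydeg',round(cur,2),'| roll',round(-d/10,3),'x',round(dp[:2]@xd/.04,3),'y',round(dp[:2]@yd/.04,3),'z',round(-dp[2]/.04,3),'tilt',M[:,2].round(3),'q6',s['joint_pos'][5].round(2),'t',s['clock'])
if __name__=='__main__': plan(*map(float,sys.argv[1:5]))
E
python3 go.py .474 -.095 .30 12.3
python3 -m handwheel '{"deltas":[[1,0,0,0,0.9],[1,0,0,0,0.9],[1,0,0,0,0.9],[1,0,0,0,0.9],[1,0,0,0,0.9],[1,0,0,0,0.9],[1,0,0,0,0.9]]}'
python3 go.py .474 -.095 .30 12.3
```

```text
tcp [0.1459 0.5559 0.3032] ydeg 75.29 | roll 6.299 x -17.646 y 4.547 z 0.08 tilt [-0.001 -0.001 -1.   ] q6 1.43 t 0.15
clock: 1.02
tcp_pos: [0.146, 0.556, 0.3035]
orientation: [0.0, 0.629, 0.777, -0.0]
wrist_force: [0.2, 0.5, 0.3]
finger_gap: 0.0856
grip_force: 0.0
tcp [0.146  0.556  0.3035] ydeg 11.99 | roll -0.031 x -17.648 y 4.545 z 0.088 tilt [-0.    -0.001 -1.   ] q6 2.54 t 1.025
```

```bash
python3 -m handwheel '{"deltas":[[1,-0.98,0.25,0,0],[1,-0.98,0.25,0,0],[1,-0.98,0.25,0,0],[1,-0.98,0.25,0,0],[1,-0.98,0.25,0,0],[1,-0.98,0.25,0,0],[1,-0.98,0.25,0,0],[1,-0.98,0.25,0,0],[1,-0.98,0.25,0,0],[1,-0.98,0.25,0,0],[1,-0.98,0.25,0,0],[1,-0.98,0.25,0,0],[1,-0.98,0.25,0,0],[1,-0.98,0.25,0,0],[1,-0.98,0.25,0,0],[1,-0.98,0.25,0,0],[1,-0.98,0.25,0,0],[1,-0.98,0.25,0,0],[1,0,0,0,0],[1,0,0,0,0]]}'
python3 go.py .474 -.095 .30 12.3
cat >> h.py <<'E'
def snap(n,name):
    c=cam(n,name+'.png'); np.savez('pics/'+name+'.npz',**{k:c[k] for k in ['frame','depth','cx','cy','f','R','o']}); return c
E
python3 -c "
from h import *
snap('wrist','w1')"
```

```text
clock: 3.52
tcp_pos: [0.4716, -0.0947, 0.3035]
orientation: [-0.001, 0.628, 0.779, -0.0]
wrist_force: [0.2, -0.5, -0.2]
finger_gap: 0.0852
grip_force: 0.0
tcp [ 0.4716 -0.0947  0.3035] ydeg 12.26 | roll -0.004 x -0.021 y 0.058 z 0.087 tilt [-0.001  0.001 -1.   ] q6 0.99 t 3.525
```

View pics/w1.png

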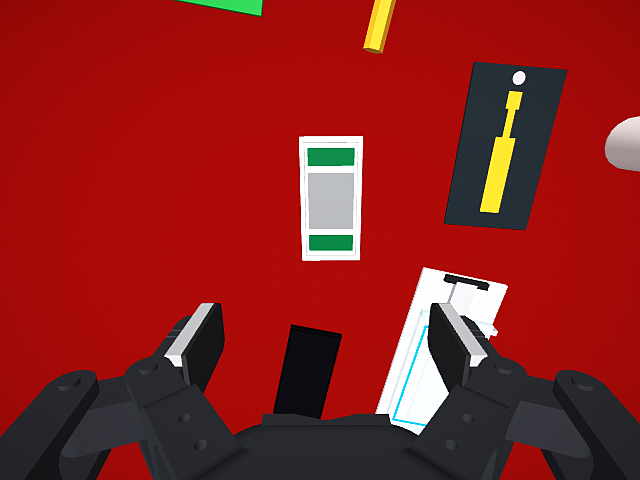

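The wrist view shows the frame centred at about (331,198). The driver pad is at (505,145) and the display at about (308,370), part hidden by the gripper. The nest is at lower right.

Run:
```python
from seg import *
c=load('w1'); P=cloud(c); ks,_=blobs(c)
for k in ks:
    m=np.zeros((480,640),np.uint8); cv2.drawContours(m,[k],-1,1,-1); m=cv2.erode(m,np.ones((5,5)))>0
    z=np.percentile(P[...,2][m],[5,50,95]).round(4)
    for zz in ((.009,) if z[1]>.006 else (.004,)):
        ce,s,a=planerect(c,k,zz); print(z,ce.round(1),s,a.round(1))
# two-view height of the frame's silver-rim corners: triangulate top & wrist long-ends
T=load('top0')
def corners(c):
    for k in blobs(c)[0]:
        ce,s,a=planerect(c,k,.009)
        if np.hypot(*(ce-[474,-95]))<15 and s[1]<200:
            w=ray(c,k.reshape(-1,2),.009)[:,:2]*1000
            bx=cv2.boxPoints(cv2.minAreaRect(w.astype(np.float32)))
            i=[np.argmin(np.hypot(*(w-b).T)) for b in bx]
            q=k.reshape(-1,2)[i]; return q[np.argsort(w[i]@[1,10])]
A,B=corners(T),corners(c)
for a,b in zip(A,B):
    da=ray(T,a,0)[0]-T['o']; db=ray(c,b,0)[0]-c['o']
    st=np.linalg.lstsq(np.c_[da,-db],c['o']-T['o'],rcond=None)[0]
    p,q=T['o']+da*st[0],c['o']+db*st[1]; print('tri',((p+q)/2*1000).round(1),'gap',np.linalg.norm(p-q).round(4))
```

```text
[0.0067 0.3026 0.3235] [ 511.3 -320.4] [np.float64(313.2), np.float64(881.1)] 12.4
[0.0047 0.0069 0.0092] [477.2 -91.4] [np.float64(64.1), np.float64(131.9)] 102.6
[0.0107 0.0255 0.0416] [749.6  24. ] [np.float64(32.0), np.float64(54.5)] 117.3
[0.0026 0.0039 0.0052] [635.8  -4.9] [np.float64(90.6), np.float64(159.6)] 97.8
[0.0113 0.0155 0.0171] [484.5  76.9] [np.float64(18.5), np.float64(45.9)] 88.9
[0.0027 0.0039 0.0055] [339.   60.7] [np.float64(13.5), np.float64(81.5)] 12.3
tri [ 459.2 -169.8   -9.7] gap 0.0038
tri [ 523.3 -155.4   -5.6] gap 0.0041
tri [429.4 -36.5 -13.3] gap 0.0047
tri [489.5 -20.6  48.5] gap 0.0007
```

```bash
python3 - <<'E'
from h import *
c=dict(np.load('pics/w1.npz')); P=cloud(c)
s=status.get_state(); M=rot(s['orientation']); L=(P-s['tcp_pos'])@M   # tool frame
m=(c['depth']>0)&(L[...,2]>.0)&(L[...,2]<.15)&(abs(L[...,1])<.1)
z=L[...,2]
for lab,mm in [('left',m&(L[...,1]<-.02)),('right',m&(L[...,1]>.02))]:
    q=L[mm]; t=q[q[:,2]>q[:,2].max()-.003]; print(lab,q[:,2].max().round(4),t.min(0).round(4),t.max(0).round(4))
E
python3 go.py .4772 -.0914 .080 12.6
```

```text
left 0.0602 [-0.0109 -0.0429  0.0572] [ 0.0097 -0.0419  0.0602]
right 0.0606 [-0.0097  0.0426  0.0577] [0.0088 0.0436 0.0606]
tcp [ 0.4715 -0.0943  0.3036] ydeg 12.31 | roll -0.029 x 0.039 y 0.155 z 5.591 tilt [-0.001  0.001 -1.   ] q6 0.99 t 3.575
```

```bash
python3 -m handwheel '{"deltas":[[0.53,0.04,0.155,0.7,-0.03],[0.53,0,0,0,0],[0.53,0,0,0,0],[0.53,0,0,0,0]]}'
cat > tips.py <<'E'
from seg import *
c=snap('wrist','wt'); P=cloud(c)
s=status.get_state(); M=rot(s['orientation']); L=(P-s['tcp_pos'])@M
m=(c['depth']>0)&(L[...,2]>.0)&(L[...,2]<.1)&(abs(L[...,1])<.1)&(P[...,2]>.04)
print('tip',L[m][:,2].max().round(4),'gap',s['finger_gap'])
for k in blobs(c)[0]:
    ce,sz,a=planerect(c,k,.009); print(ce.round(1),sz,a.round(1))
E
python3 tips.py; python3 go.py .4772 -.0914 .080 12.6
```

```text
clock: 4.08
tcp_pos: [0.478, -0.0919, 0.277]
orientation: [0.001, 0.625, 0.78, 0.0]
wrist_force: [-0.6, -0.9, 0.9]
finger_gap: 0.0653
grip_force: 0.0
tip 0.0668 gap 0.06557533996063397
[ 518.7 -301.8] [np.float64(279.1), np.float64(818.6)] 12.6
[477.2 -91.6] [np.float64(64.1), np.float64(131.5)] 102.6
[742.4  22.7] [np.float64(19.1), np.float64(48.0)] 117.7
[633.2  -5. ] [np.float64(89.3), np.float64(157.3)] 97.8
[484.4  73.4] [np.float64(18.4), np.float64(39.0)] 88.9
[363.2  60.5] [np.float64(5.7), np.float64(33.9)] 12.7
tcp [ 0.4781 -0.092   0.2769] ydeg 12.6 | roll 0.0 x 0.02 y -0.018 z 4.922 tilt [ 0.002 -0.    -1.   ] q6 1.0 t 4.125
```

```bash
python3 -m handwheel '{"deltas":[[0.85,0,0,0.9,0],[0.85,0,0,0.9,0],[0.85,0,0,0.9,0],[0.85,0,0,0.9,0],[0.85,0,0,0.8,0],[0.85,0,0,0.4,0],[0.85,0,0,0.25,0],[0.85,0,0,0,0],[0.85,0,0,0,0]]}' 30; python3 go.py .4772 -.0914 .0695 12.6
```

```text
clock: 5.25
tcp_pos: [0.4785, -0.0923, 0.0747]
orientation: [0.001, 0.625, 0.78, 0.0]
wrist_force: [0.5, -0.0, 0.2]
finger_gap: 0.0793
grip_force: 0.0
tcp [ 0.4785 -0.0923  0.0747] ydeg 12.58 | roll -0.002 x 0.029 y -0.026 z 0.13 tilt [ 0.001 -0.    -1.   ] q6 1.0 t 5.25
```

```bash
python3 -m handwheel '{"deltas":[[0.85,0,0,0.12,0],[0.85,0,0,0,0],[0.3,0,0,0,0],[0.3,0,0,0,0],[0.3,0,0,0,0],[0.3,0,0,0,0]]}' 30; python3 go.py .4772 -.0914 .0695 12.6
```

```text
clock: 6.0
tcp_pos: [0.4778, -0.0921, 0.0694]
orientation: [0.0, 0.625, 0.78, -0.0]
wrist_force: [-2.2, 0.8, 6.3]
finger_gap: 0.0627
grip_force: 33.0
tcp [ 0.4778 -0.0921  0.0694] ydeg 12.59 | roll -0.001 x 0.019 y -0.01 z -0.001 tilt [ 0. -0. -1.] q6 1.0 t 6.0
```

```bash
python3 -m handwheel '{"deltas":[[0.3,0,0,-0.3,0],[0.3,0,0,-0.6,0],[0.3,0,0,-0.9,0],[0.3,0,0,-0.9,0],[0.3,0,0,-0.9,0.63],[0.3,0,0,-0.9,0.63],[0.3,-0.8,0.1,-0.8,0],[0.3,-0.9,0.2,0,0],[0.3,-0.9,0.2,0,0],[0.3,-0.85,0.05,0,0],[0.3,0,0,0,0],[0.3,0,0,0,0],[0.3,0,0,0,0]]}' 30; python3 go.py .64 -.256 .3 0
python3 -c "
from h import *
snap('wrist','w2')"
```

```text
clock: 7.62
tcp_pos: [0.4996, -0.2292, 0.2812]
orientation: [-0.0, 0.707, 0.707, 0.0]
wrist_force: [0.7, 0.2, -0.8]
finger_gap: 0.063
grip_force: 33.8
tcp [ 0.4996 -0.2292  0.2812] ydeg 0.04 | roll 0.004 x -0.671 y 3.509 z -0.469 tilt [-0.  0. -1.] q6 0.99 t 7.625
```

View pics/w2.png

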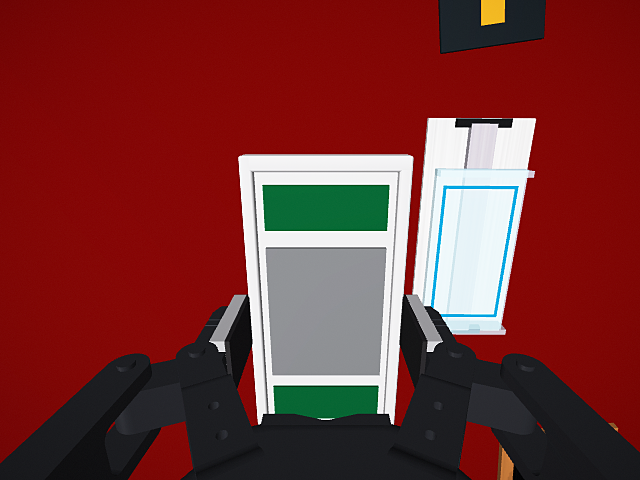

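The frame is held level, with its far corners at (239,155) and (413,155). The blue outline is fully visible, with corners near (445,187), (518,187), (496,316) and (432,316).

```bash
cat > nest.py <<'E'
from seg import *
def outline(c,z=.022):
    hsv=cv2.cvtColor(c['frame'],cv2.COLOR_RGB2HSV); m=cv2.inRange(hsv,(90,120,80),(110,255,255))
    m[:,:]=cv2.morphologyEx(m,cv2.MORPH_CLOSE,np.ones((3,3)))
    k=max(cv2.findContours(m,cv2.RETR_EXTERNAL,cv2.CHAIN_APPROX_NONE)[0],key=cv2.contourArea)
    return planerect(c,k,z),k,m
E
python3 - <<'E'
from nest import *
c=load('w2'); P=cloud(c)
for z in (.014,.018,.022,.026): print(z,outline(c,z)[0])
_,k,m=outline(c); print('outline depth z',np.percentile(P[...,2][m>0],[10,50,90]).round(4))
T=load('top0'); print('top',outline(T)[0])
s=status.get_state(); M=rot(s['orientation']); L=(P-s['tcp_pos'])@M
q=np.array([L[v,u] for v,u in [(160,243),(160,326),(160,408)]]); print('frame end in tool',q.round(4))
zt=np.median(q[:,2]); w=(ray(c,[[239,155],[413,155]],s['tcp_pos'][2]-zt)-s['tcp_pos'])@M; print(w.round(4))
print(np.median(L[300,250:260],0).round(4),np.median(L[300,392:398],0).round(4))
E
```

```text
0.014 (array([ 647.73413086, -275.60467529]), [np.float64(71.8), np.float64(140.5)], np.float32(89.74595))
0.018 (array([ 645.98016357, -274.13378906]), [np.float64(70.9), np.float64(138.8)], np.float32(89.74598))
0.022 (array([ 644.22619629, -272.6628418 ]), [np.float64(70.1), np.float64(137.2)], np.float32(89.745995))
0.026 (array([ 642.47229004, -271.19186401]), [np.float64(69.2), np.float64(135.5)], np.float32(89.74597))
outline depth z [0.0211 0.022  0.0229]
top (array([ 798.39984131, -616.90100098]), [np.float64(51.2), np.float64(104.2)], np.float32(5.415851))
frame end in tool [[ 0.0659 -0.0297  0.0609]
 [ 0.0659  0.0004  0.061 ]
 [ 0.0659  0.0302  0.061 ]]
[[ 0.0676 -0.031   0.061 ]
 [ 0.0677  0.0319  0.061 ]]
[ 0.0097 -0.0287  0.0605] [0.0096 0.0286 0.0607]
```

```bash
python3 - <<'E'
from nest import *
T=load('top0'); T['frame'][:,520:]=0; print('top',outline(T)[0])
E
python3 -m handwheel '{"deltas":[[0.3,-0.3,0.9,0,0],[0.3,-0.3,0.9,0,0.02],[0.3,-0.3,0.9,0,0],[0.3,-0.2,0.9,0.5,0],[0.3,0,0,0.9,0],[0.3,0,0,0.9,0],[0.3,0,0,0.9,0],[0.3,0,0,0.6,0],[0.3,0,0,0.3,0],[0.3,0,0,0,0],[0.3,0,0,0,0]]}' 30; python3 go.py .6438 -.2735 .0925 -.25
```

```text
top (array([ 537.58465576, -441.29418945]), [np.float64(9.9), np.float64(34.4)], np.float32(178.5544))
clock: 9.05
tcp_pos: [0.6445, -0.2745, 0.1186]
orientation: [0.001, 0.708, 0.706, 0.0]
wrist_force: [0.2, -0.3, -1.3]
finger_gap: 0.0629
grip_force: 33.8
tcp [ 0.6445 -0.2745  0.1186] ydeg -0.2 | roll 0.005 x 0.026 y -0.017 z 0.652 tilt [ 0.002 -0.001 -1.   ] q6 1.06 t 9.05
```

```bash
python3 -m handwheel '{"deltas":[[0.3,0.02,-0.02,0.3,0],[0.3,0,0,0.2,0],[0.3,0,0,0.1,0],[0.3,0,0,0,0],[0.3,0,0,0,0]]}' 30; python3 go.py .6438 -.2735 .0925 -.25
```

```text
clock: 9.68
tcp_pos: [0.6431, -0.2737, 0.0932]
orientation: [0.0, 0.708, 0.706, 0.0]
wrist_force: [-0.1, 0.3, -1.1]
finger_gap: 0.0629
grip_force: 33.8
tcp [ 0.6431 -0.2737  0.0932] ydeg -0.22 | roll 0.003 x 0.004 y 0.019 z 0.018 tilt [ 0. -0. -1.] q6 1.06 t 9.675
```

```bash
python3 -m handwheel '{"deltas":[[0.3,0,0,0.03,0],[0.3,0,0,0.02,0],[0.3,0,0,0,0]]}' 30
python3 -m handwheel '{"deltas":[[0.6,0,0,0,0],[0.85,0,0,0,0],[0.95,0,0,0,0],[0.95,0,0,0,0],[0.95,0,0,-0.3,0],[0.95,0,0,-0.9,0],[0.95,0,0,-0.9,0],[0.95,0,0,-0.9,0],[0.95,0,0,-0.9,0],[0.95,0.4,0,-0.9,0],[0.95,0,0,0,0],[0.95,0,0,0,0]]}'
python3 - <<'E'
from nest import *
c=snap('wrist','w3')
for k in blobs(c)[0]:
    for z in (.031,): ce,s,a=planerect(c,k,z); print(ce.round(1),s,a.round(1))
print(outline(c)[0]); snap('top','t3')
E
```

```text
clock: 10.05
tcp_pos: [0.643, -0.2736, 0.0915]
orientation: [0.0, 0.708, 0.706, 0.0]
wrist_force: [-1.3, 0.8, 1.7]
finger_gap: 0.0627
grip_force: 34.1
clock: 11.55
tcp_pos: [0.6429, -0.2575, 0.2831]
orientation: [0.0, 0.708, 0.706, -0.0]
wrist_force: [-0.9, 0.2, -0.1]
finger_gap: 0.0833
grip_force: 0.0
[ 635.5 -406.1] [np.float64(368.2), np.float64(779.8)] 179.8
[ 645.2 -252.4] [np.float64(92.8), np.float64(210.9)] 89.8
[645.6 -91.4] [np.float64(12.4), np.float64(82.1)] 179.8
(array([ 529.71929932, -465.92550659]), [np.float64(39.2), np.float64(58.3)], np.float32(64.80207))
```

View pics/w3.png

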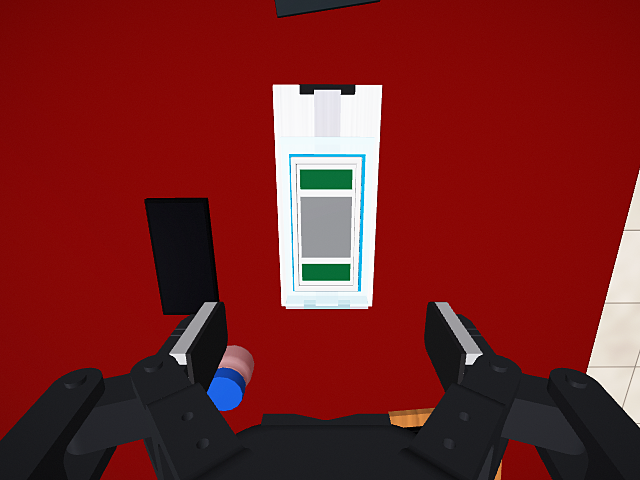

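The frame lies inside the blue outline (outline top at row 155, frame rows 163–291, columns 292–362). The display is fully visible at about (182,256), and the jar at (228,385).

```bash
python3 - <<'E'
from nest import *
c=load('w3'); P=cloud(c); hsv=cv2.cvtColor(c['frame'],cv2.COLOR_RGB2HSV)
def comp(m,z,amin=100):
    for k in cv2.findContours(m,cv2.RETR_EXTERNAL,cv2.CHAIN_APPROX_NONE)[0]:
        if cv2.contourArea(k)>amin: ce,s,a=planerect(c,k,z); yield ce.round(1),s,a.round(1),np.median(P[...,2][k[:,0,1],k[:,0,0]]).round(4)
roi=np.zeros((480,640),np.uint8); roi[140:305,280:380]=1
print('green'); 
g=cv2.inRange(hsv,(60,100,30),(85,255,255))*roi
pts=cv2.findNonZero(g); print(planerect(c,pts,.029), 'depth', np.median(P[...,2][g>0]))
b=cv2.inRange(hsv,(88,120,80),(110,255,255))*roi
print('outline',planerect(c,cv2.findNonZero(b),.022))
print('dark'); roi2=np.zeros_like(roi); roi2[180:330,130:222]=1
d=((hsv[...,2]<60)&(hsv[...,1]<140)).astype(np.uint8)*roi2
d[:, :][ (np.mgrid[:480,:640][0]>300)&(np.mgrid[:480,:640][1]>195)]=0
for r in comp(d,.007): print(r)
k=max(cv2.findContours(d,0,1)[0],key=cv2.contourArea); q=cv2.approxPolyDP(k,5,True).reshape(-1,2); print(q.tolist()); print((ray(c,q,.007)*1000).round(1)[:,:2].tolist())
E
python3 go.py .6 -.26 .3 0
```

```text
green
(array([ 643.19165039, -272.08456421]), [np.float64(47.0), np.float64(108.7)], np.float32(89.84439)) depth 0.02837189225799941
outline (array([ 644.29742432, -272.97521973]), [np.float64(69.8), np.float64(137.9)], np.float32(89.73952))
dark
(array([ 494.9, -321.3]), [np.float64(62.4), np.float64(145.9)], np.float32(90.8), np.float64(0.0071))
[[146, 200], [164, 311], [189, 313], [175, 328], [185, 328], [196, 300], [217, 298], [205, 199]]
[[464.9, -249.3], [465.3, -373.0], [492.5, -375.6], [474.6, -394.4], [485.8, -394.4], [502.1, -359.7], [525.1, -357.4], [523.7, -248.4]]
tcp [ 0.6424 -0.2576  0.2816] ydeg -0.23 | roll -0.023 x -0.061 y -1.06 z -0.46 tilt [-0.002  0.001 -1.   ] q6 1.08 t 11.65
```

```bash
python3 -m handwheel '{"deltas":[[0.9,-0.35,-0.93,0,0],[0.9,-0.35,-0.93,0,0],[0.9,-0.35,-0.93,0,0],[0.9,-0.3,-0.93,0,0],[0.9,0,0,0,0],[0.9,0,0,0,0]]}'
python3 - <<'E'
from nest import *
c=snap('wrist','w4'); P=cloud(c)
for k in blobs(c)[0]:
    ce,s,a=planerect(c,k,.007); m=np.zeros((480,640),np.uint8); cv2.drawContours(m,[k],-1,1,-1)
    print(ce.round(1),s,a.round(1),np.median(P[...,2][m>0]).round(4))
E
python3 go.py .4949 -.312 .0705 0.3
```

```text
clock: 12.4
tcp_pos: [0.494, -0.3111, 0.2824]
orientation: [-0.0, 0.709, 0.706, 0.0]
wrist_force: [-0.4, -0.7, 0.5]
finger_gap: 0.0812
grip_force: 0.0
[ 539.7 -460. ] [np.float64(49.3), np.float64(83.7)] 100.5 0.0537
[ 485.1 -544. ] [np.float64(257.4), np.float64(835.3)] 179.8 0.2848
[ 494.6 -313.3] [np.float64(61.6), np.float64(129.5)] 90.3 0.0071
[ 647.9 -257.2] [np.float64(108.8), np.float64(226.4)] 89.8 0.0228
tcp [ 0.4944 -0.311   0.2824] ydeg -0.2 | roll -0.05 x -0.026 y 0.011 z 5.298 tilt [-0.     0.001 -1.   ] q6 0.88 t 12.45
```

```bash
python3 -m handwheel '{"deltas":[[0.85,-0.06,0.01,0.9,-0.05],[0.85,0,0,0.9,0],[0.85,0,0,0.9,0],[0.85,0,0,0.9,0],[0.85,0,0,0.8,0],[0.85,0,0,0.5,0],[0.85,0,0,0.2,0],[0.85,0,0,0,0],[0.85,0,0,0,0]]}' 30; python3 go.py .4946 -.3133 .0693 0.3
```

```text
clock: 13.58
tcp_pos: [0.4952, -0.3137, 0.08]
orientation: [0.001, 0.705, 0.709, 0.0]
wrist_force: [0.1, 0.7, -1.7]
finger_gap: 0.0788
grip_force: 0.0
tcp [ 0.4952 -0.3137  0.08  ] ydeg 0.31 | roll 0.001 x 0.011 y -0.014 z 0.267 tilt [ 0.001 -0.001 -1.   ] q6 0.86 t 13.575
```

```bash
python3 -m handwheel '{"deltas":[[0.85,0,0,0.22,0],[0.85,0,0,0.03,0],[0.85,0,0,0,0],[0.3,0,0,0,0],[0.3,0,0,0,0],[0.3,0,0,0,0],[0.3,0,0,0,0]]}' 30; python3 go.py .4946 -.3133 .0693 0.3
python3 -m handwheel '{"deltas":[[0.3,0,0,-0.3,0],[0.3,0,0,-0.6,0],[0.3,0,0,-0.9,0],[0.3,0,0,-0.9,0],[0.3,0,0,-0.9,0],[0.3,0,0,-0.9,0],[0.3,0,0,-0.5,0],[0.3,0,0,0,0],[0.3,0,0,0,0]]}' 30
python3 - <<'E'
from nest import *
c=snap('wrist','w5'); P=cloud(c)
s=status.get_state(); M=rot(s['orientation']); L=(P-s['tcp_pos'])@M; print(s['tcp_pos'],s['finger_gap'])
m=(L[...,0]>-.02)&(L[...,0]<.1)&(abs(L[...,1])<.05)&(L[...,2]>.045)&(L[...,2]<.075)&(c['depth']>0)
q=L[m]; e=q[q[:,0]>.02]; print('z',np.percentile(e[:,2],[5,50,95]).round(4),'xmax',np.percentile(q[:,0],99.8).round(4),'y',np.percentile(e[:,1],[.5,99.5]).round(4))
p=np.polyfit(e[:,0],e[:,2],1),np.polyfit(e[:,1],e[:,2],1); print('slopes',p)
E
```

```text
clock: 14.45
tcp_pos: [0.4945, -0.3136, 0.0696]
orientation: [0.0, 0.705, 0.709, 0.0]
wrist_force: [-1.8, 1.0, 5.3]
finger_gap: 0.061
grip_force: 33.1
tcp [ 0.4945 -0.3136  0.0696] ydeg 0.28 | roll -0.002 x 0.006 y 0.003 z 0.007 tilt [ 0. -0. -1.] q6 0.86 t 14.45
clock: 15.58
tcp_pos: [0.494, -0.3131, 0.2681]
orientation: [-0.001, 0.705, 0.709, -0.0]
wrist_force: [-0.6, 0.6, -0.8]
finger_gap: 0.0609
grip_force: 32.7
[ 0.49384275 -0.31299362  0.26770001] 0.06057776584734491
z [0.0611 0.0621 0.0632] xmax 0.0656 y [-0.03   0.031]
slopes (array([0.00963891, 0.06170092]), array([-0.00015218,  0.0621274 ]))
```

View pics/w5.png

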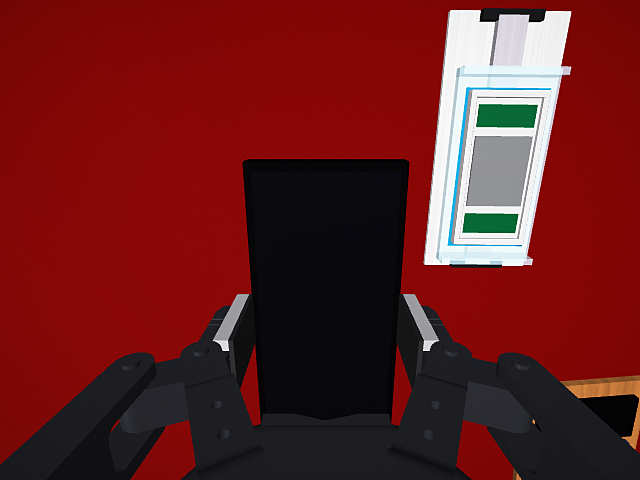

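The display is held level and centred (end edge at row 160, columns 245–408). The nest with the frame is clear at (500,150).

```bash
python3 - <<'E'
from nest import *
c=load('w5'); hsv=cv2.cvtColor(c['frame'],cv2.COLOR_RGB2HSV)
g=cv2.inRange(hsv,(60,100,30),(85,255,255)); print(planerect(c,cv2.findNonZero(g),.0285))
E
python3 -m handwheel '{"deltas":[[0.3,0.25,0.93,0,0.05],[0.3,0.25,0.93,0,0],[0.3,0.25,0.93,0,0],[0.3,0.25,0.93,0,0],[0.3,0,0,0.6,0],[0.3,0,0,0.9,0],[0.3,0,0,0.9,0],[0.3,0,0,0.9,0],[0.3,0,0,0.4,0],[0.3,0,0,0,0],[0.3,0,0,0,0]]}' 30; python3 go.py .6427 -.2727 .1005 -.2
```

```text
(array([ 643.03729248, -271.8296814 ]), [np.float64(48.2), np.float64(109.6)], np.float32(89.83818))
clock: 17.0
tcp_pos: [0.644, -0.2741, 0.1225]
orientation: [0.001, 0.708, 0.706, 0.0]
wrist_force: [0.8, -0.3, -0.9]
finger_gap: 0.0611
grip_force: 32.8
tcp [ 0.644  -0.2741  0.1225] ydeg -0.22 | roll -0.002 x 0.035 y -0.032 z 0.549 tilt [ 0.002 -0.001 -1.   ] q6 1.06 t 17.0
```

```bash
python3 -m handwheel '{"deltas":[[0.3,0.03,-0.02,0.25,0],[0.3,0,0,0.15,0],[0.3,0,0,0.1,0],[0.3,0,0,0,0],[0.3,0,0,0,0]]}' 30; python3 go.py .6427 -.2727 .1005 -.2
```

```text
clock: 17.62
tcp_pos: [0.6424, -0.2724, 0.1011]
orientation: [0.0, 0.708, 0.706, 0.0]
wrist_force: [-0.7, 0.2, -0.9]
finger_gap: 0.0611
grip_force: 32.8
tcp [ 0.6424 -0.2724  0.1011] ydeg -0.21 | roll -0.001 x -0.007 y 0.006 z 0.015 tilt [ 0.  0. -1.] q6 1.06 t 17.625
```

```bash
python3 -m handwheel '{"deltas":[[0.3,0,0,0.03,0],[0.3,0,0,0.02,0],[0.3,0,0,0,0]]}' 30; python3 go.py .6427 -.2727 .1005 -.2
```

```text
clock: 18.0
tcp_pos: [0.6426, -0.2725, 0.1006]
orientation: [0.001, 0.708, 0.706, 0.0]
wrist_force: [-1.8, 1.5, 7.3]
finger_gap: 0.0606
grip_force: 33.5
tcp [ 0.6426 -0.2725  0.1006] ydeg -0.21 | roll -0.001 x -0.005 y 0.004 z 0.002 tilt [ 0.001 -0.001 -1.   ] q6 1.06 t 18.0
```

Contact at 7 N, so I open gently, rise and look.

```bash
python3 -m handwheel '{"deltas":[[0.5,0,0,-0.02,0],[0.7,0,0,0,0],[0.95,0,0,0,0],[0.95,0,0,0,0],[0.95,0,0,-0.3,0],[0.95,0,0,-0.9,0],[0.95,0,0,-0.9,0],[0.95,0,0,-0.9,0],[0.95,0,0,-0.9,0],[0.95,0,0,-0.9,0],[0.95,0,0,0,0],[0.95,0,0,0,0]]}'
python3 - <<'E'
from nest import *
c=snap('wrist','w6'); P=cloud(c); hsv=cv2.cvtColor(c['frame'],cv2.COLOR_RGB2HSV)
d=((hsv[...,2]<60)&(hsv[...,1]<140)&(P[...,2]<.06)).astype(np.uint8)
for k in cv2.findContours(d,0,1)[0]:
    if cv2.contourArea(k)>2000: print(planerect(c,k,.038),np.median(P[...,2][k[:,0,1],k[:,0,0]]))
b=cv2.inRange(hsv,(88,120,80),(110,255,255)); b[300:]=0; b[:,:250]=0
print('outline',planerect(c,cv2.findNonZero(b),.022))
E
python3 go.py .482 .107 .3 0
```

```text
clock: 19.5
tcp_pos: [0.6423, -0.2724, 0.2919]
orientation: [0.0, 0.708, 0.706, 0.0]
wrist_force: [0.2, 0.9, -1.0]
finger_gap: 0.0832
grip_force: 0.0
(array([ 643.17681885, -271.43945312]), [np.float64(60.7), np.float64(128.7)], np.float32(89.67787)) 0.03781312839761347
outline (array([ 644.29272461, -272.87731934]), [np.float64(69.8), np.float64(137.4)], np.float32(89.75435))
tcp [ 0.642  -0.2722  0.291 ] ydeg -0.21 | roll -0.021 x 9.481 y -4.001 z -0.225 tilt [-0.001  0.001 -1.   ] q6 1.06 t 19.55
```

View pics/w6.png

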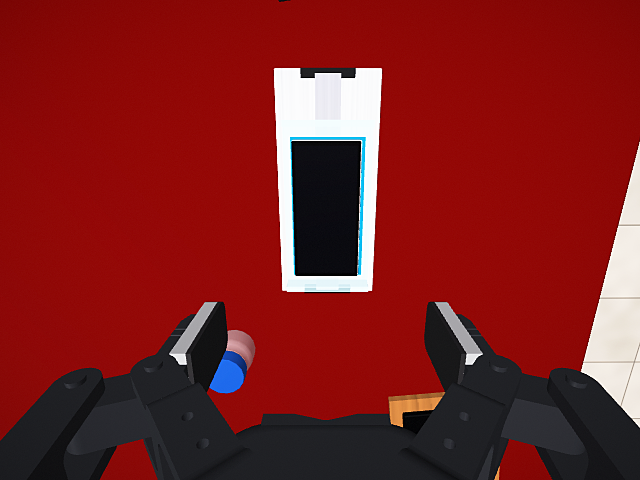

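The display lies squarely on the frame (columns 293–361, rows 140–276), inside the outline. The driver is next.

```bash
python3 -m handwheel '{"deltas":[[0.9,0.95,-0.4,0,0],[0.9,0.95,-0.4,0,0],[0.9,0.95,-0.4,0,0],[0.9,0.95,-0.4,0,0],[0.9,0.95,-0.4,0,0],[0.9,0.95,-0.4,0,0],[0.9,0.95,-0.4,0,0],[0.9,0.95,-0.4,0,0],[0.9,0.95,-0.4,0,0],[0.9,0.95,-0.4,0,0],[0.9,0,0,0,0],[0.9,0,0,0,0]]}'
cat > tools.py <<'E'
import sys; from seg import *
c=snap('wrist',sys.argv[1]); P=cloud(c); z=float(sys.argv[2])
for k in blobs(c)[0]:
    ce,s,a=planerect(c,k,z)
    if s[1]<300: print(cv2.boundingRect(k),ce.round(1),s,a.round(1))
E
python3 tools.py w7 .008; python3 go.py .482 .107 .3 0
```

```text
clock: 21.05
tcp_pos: [0.4835, 0.1081, 0.2911]
orientation: [-0.0, 0.708, 0.706, -0.001]
wrist_force: [0.6, -0.5, -0.5]
finger_gap: 0.0812
grip_force: 0.0
(0, 292, 8, 61) [117.  -27.4] [np.float64(7.8), np.float64(80.6)] 74.2
(556, 253, 84, 78) [793.8  13.7] [np.float64(60.3), np.float64(132.2)] 146.1
(318, 140, 20, 118) [485.4 112.9] [np.float64(18.7), np.float64(120.4)] 88.9
(109, 87, 119, 165) [331.3 140.3] [np.float64(89.9), np.float64(158.2)] 92.7
(439, 0, 142, 157) [647.7 231. ] [np.float64(89.5), np.float64(133.9)] 79.6
(306, 0, 27, 76) [477.6 260.5] [np.float64(18.4), np.float64(60.4)] 83.3
(75, 0, 105, 23) [311.8 281.6] [np.float64(16.7), np.float64(90.2)] 179.8
tcp [0.4839 0.1077 0.2912] ydeg -0.24 | roll -0.024 x -0.016 y -0.046 z -0.219 tilt [-0.001 -0.    -1.   ] q6 1.63 t 21.1
```

View pics/w7.png

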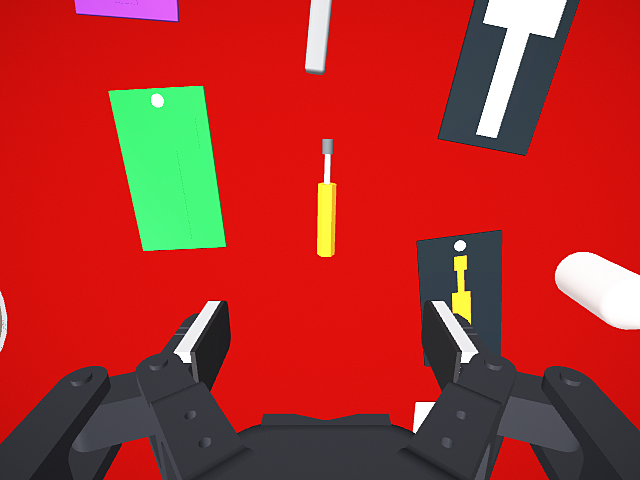

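The driver is at about (327,200), tip up the image towards +y. The driver pad's eyelet is at (459,245) and the T pad's eyelet lies above the picture, so tools and pads point the same way.

Run:
```python
from seg import *
c=load('w7'); P=cloud(c); hsv=cv2.cvtColor(c['frame'],cv2.COLOR_RGB2HSV)
y=cv2.inRange(hsv,(18,120,80),(35,255,255)); y[270:]=0; y[:,400:]=0
k=cv2.findNonZero(y)
for z in (.008,.014): print(z,planerect(c,k,z))
print('z',np.percentile(P[...,2][y>0],[5,50,95]).round(4))
pts=P[cv2.erode(y,np.ones((3,3)))>0]; pts=pts[pts[:,2]>.0145]; print('top face mean',pts.mean(0).round(4),pts.min(0).round(4),pts.max(0).round(4))
v=P[186,327],P[150,327]; print(v)
w=load('w1'); h1=cv2.cvtColor(w['frame'],cv2.COLOR_RGB2HSV); y1=cv2.inRange(h1,(18,120,80),(35,255,255)); y1[60:]=0
# near-end edge of handle triangulated: lowest row midpoint in both views
def end(m): q=cv2.findNonZero(m).reshape(-1,2); q=q[q[:,1]>=q[:,1].max()-1]; return q.mean(0)
A,B=end(y1),end(y); da=ray(w,A,0)[0]-w['o']; db=ray(c,B,0)[0]-c['o']
st=np.linalg.lstsq(np.c_[da,-db],c['o']-w['o'],rcond=None)[0]; print('tri',w['o']+da*st[0],c['o']+db*st[1])
```

```text
0.008 (array([387.24154663, 138.83088684]), [np.float64(162.4), np.float64(216.4)], np.float32(177.70157))
0.014 (array([388.89007568, 139.62626648]), [np.float64(159.6), np.float64(212.7)], np.float32(177.70158))
z [0.0037 0.0148 0.0168]
top face mean [0.484  0.0961 0.0178] [0.4768 0.0577 0.0145] [0.4909 0.1856 0.361 ]
(array([0.48499475, 0.12987079, 0.01583315]), array([0.48504163, 0.16391559, 0.01249618]))
tri [0.48613082 0.05541391 0.01179316] [0.48304227 0.05588477 0.01162869]
```

```bash
python3 go.py .4852 .1045 .0745 -1.1; python3 -m handwheel '{"deltas":[[0.1,-0.08,0.03,0.5,0.09],[0.1,0,0,0.9,0],[0.1,0,0,0.9,0],[0.1,0,0,0.9,0],[0.1,0,0,0.9,0],[0.1,0,0,0.6,0],[0.1,0,0,0.4,0],[0.1,0,0,0,0],[0.1,0,0,0,0]]}' 40;python3 go.py .4852 .1045 .0745 -1.1
```

```text
tcp [0.4839 0.1077 0.2912] ydeg -0.24 | roll 0.086 x -0.078 y 0.035 z 5.419 tilt [-0.001 -0.    -1.   ] q6 1.63 t 21.1
clock: 22.22
tcp_pos: [0.4856, 0.1043, 0.0883]
orientation: [0.0, 0.714, 0.7, 0.0]
wrist_force: [0.7, 0.2, 1.1]
finger_gap: 0.0471
grip_force: 0.0
tcp [0.4856 0.1043 0.0883] ydeg -1.18 | roll -0.008 x 0.004 y -0.011 z 0.344 tilt [ 0.  0. -1.] q6 1.64 t 22.225
```

```bash
python3 -m handwheel '{"deltas":[[0.1,0,-0.01,0.25,0],[0.1,0,0,0.08,0],[-0.8,0,0,0,0],[-0.8,0,0,0,0],[-0.8,0,0,0,0],[-0.8,0,0,0,0],[-0.8,0,0,0,0],[-0.8,0,0,0,0]]}' 40;python3 go.py .4852 .1045 .0745 -1.1
python3 -m handwheel '{"deltas":[[-0.8,0,0,-0.3,0],[-0.8,0,0,-0.6,0],[-0.8,0,0,-0.9,0],[-0.8,0,0,-0.9,0],[-0.8,0,0,-0.9,0],[-0.8,0,0,-0.9,0],[-0.8,0,0,0,0],[-0.8,0,0,0,0]]}' 40;python3 go.py .6374 -.0168 .25 7.8
```

```text
clock: 23.22
tcp_pos: [0.4849, 0.1051, 0.0749]
orientation: [0.0, 0.714, 0.7, 0.0]
wrist_force: [0.4, 1.3, 2.4]
finger_gap: 0.016
grip_force: 41.5
tcp [0.4849 0.1051 0.0749] ydeg -1.11 | roll -0.001 x -0.014 y 0.009 z 0.011 tilt [ 0.001  0.    -1.   ] q6 1.64 t 23.225
clock: 24.22
tcp_pos: [0.4842, 0.1049, 0.2544]
orientation: [-0.0, 0.714, 0.7, -0.0]
wrist_force: [-0.2, -1.0, -0.3]
finger_gap: 0.0159
grip_force: 41.1
tcp [0.4842 0.1049 0.2544] ydeg -1.12 | roll -0.892 x -3.534 y 3.383 z 0.109 tilt [-0.001 -0.    -1.   ] q6 1.64 t 24.225
```

```bash
python3 -m handwheel '{"deltas":[[-0.8,0,0,0,-0.89],[-0.8,-0.88,0.84,0,0],[-0.8,-0.88,0.84,0,0],[-0.8,-0.88,0.84,0,0],[-0.8,-0.88,0.84,0,0],[-0.8,0,0,0,0],[-0.8,0,0,0,0]]}' 40;python3 tools.py w8 .004; python3 go.py .6374 -.0168 .25 7.8
```

```text
clock: 25.1
tcp_pos: [0.6357, -0.0161, 0.2527]
orientation: [-0.002, 0.658, 0.753, -0.001]
wrist_force: [-0.3, 0.3, -0.6]
finger_gap: 0.0162
grip_force: 41.0
(443, 154, 126, 78) [796.1  23.2] [np.float64(64.3), np.float64(121.8)] 162.0
(389, 0, 29, 11) [672.1 158.8] [np.float64(6.8), np.float64(22.0)] 7.7
(0, 0, 35, 84) [364.5  91.4] [np.float64(28.6), np.float64(60.3)] 92.2
tcp [ 0.6356 -0.0157  0.2534] ydeg 7.81 | roll 0.001 x -0.033 y 0.041 z 0.084 tilt [-0.003  0.001 -1.   ] q6 1.28 t 25.15
```

View pics/w8.png

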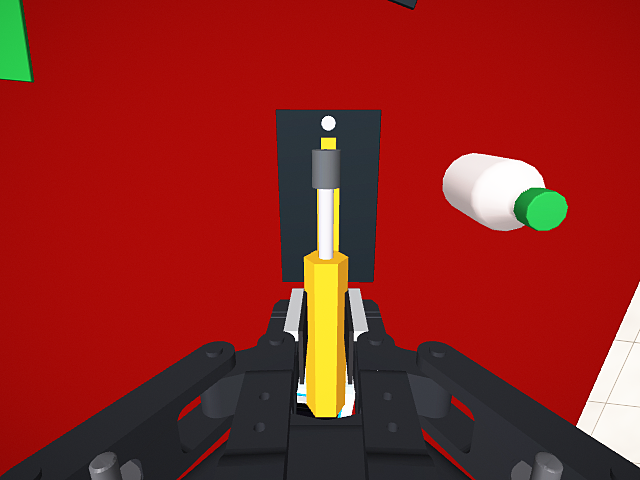

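The driver is held straight (tip at (326,150), shaft on column 325). The pad's corners are at (276,110), (381,110), (374,282) and (283,282), in line with it. The bottle is clear at (500,195).

Run:
```python
from seg import *
c=load('w8'); P=cloud(c); s=status.get_state(); M=rot(s['orientation']); L=(P-s['tcp_pos'])@M
q=ray(c,[(276,110),(381,110),(374,282),(283,282)],.004)[:,:2]*1000
print('pad',q.mean(0).round(1),np.linalg.norm(q[0]-q[3]),np.linalg.norm(q[0]-q[1]), np.degrees(np.arctan2(*((q[0]+q[1]-q[2]-q[3])[::-1]))))
m=(L[...,2]>.03)&(L[...,2]<.09)&(L[...,0]>.0)&(abs(L[...,1])<.012)&(c['depth']>0)
t=L[m]; print('xmax',np.percentile(t[:,0],99.9).round(4))
for a,b in [(.03,.05),(.058,.066)]:
    u=t[(t[:,0]>a)&(t[:,0]<b)]; print(a,u.mean(0).round(4),u[:,2].min().round(4))
u=t[(t[:,0]<.022)&(t[:,0]>.012)]; print('handle top z',np.percentile(u[:,2],[5,50]).round(4),u[:,1].mean().round(4)); 
row=L[250:270,326]; print(row[::3].round(4))
```

```text
pad [636.2  -4.5] 159.35453033375964 89.10607745713835 97.9563654218576
xmax 0.0688
0.03 [0.0402 0.0005 0.0654] 0.063
0.058 [0.062  0.0006 0.0634] 0.0603
handle top z [0.0589 0.0603] 0.0003
[[0.0299 0.0006 0.0642]
 [0.0282 0.0006 0.0653]
 [0.027  0.0006 0.0651]
 [0.0255 0.0006 0.0655]
 [0.026  0.0006 0.0609]
 [0.0254 0.0006 0.0594]
 [0.0239 0.0006 0.06  ]]
```

```bash
python3 go.py .6374 -.0174 .082 7.9; python3 -m handwheel '{"deltas":[[-0.8,-0.05,0.035,0.6,-0.01],[-0.8,0,0,0.9,0],[-0.8,0,0,0.9,0],[-0.8,0,0,0.9,0],[-0.8,0,0,0.6,0],[-0.8,0,0,0.3,0],[-0.8,0,0,0,0],[-0.8,0,0,0,0]]}' 40;python3 go.py .6374 -.0174 .0789 7.9
```

```text
tcp [ 0.6356 -0.0157  0.2534] ydeg 7.81 | roll -0.009 x -0.047 y 0.039 z 4.284 tilt [-0.003  0.001 -1.   ] q6 1.28 t 25.15
clock: 26.15
tcp_pos: [0.6392, -0.018, 0.0881]
orientation: [0.001, 0.657, 0.754, 0.001]
wrist_force: [-0.2, -0.6, -1.0]
finger_gap: 0.0158
grip_force: 41.1
tcp [ 0.6392 -0.018   0.0881] ydeg 7.91 | roll 0.001 x 0.02 y -0.042 z 0.23 tilt [ 0.002 -0.    -1.   ] q6 1.28 t 26.15
```

```bash
python3 -m handwheel '{"deltas":[[-0.8,0.01,-0.03,0.15,0],[-0.8,0,0,0.07,0],[-0.8,0,0,0.02,0],[-0.8,0,0,0,0],[-0.8,0,0,0,0]]}' 40;python3 go.py .6374 -.0174 .0789 7.9
```

```text
clock: 26.78
tcp_pos: [0.6374, -0.0179, 0.0789]
orientation: [0.0, 0.657, 0.754, 0.0]
wrist_force: [-3.8, 1.0, 9.9]
finger_gap: 0.0159
grip_force: 42.5
tcp [ 0.6374 -0.0179  0.0789] ydeg 7.89 | roll -0.001 x 0.013 y 0.002 z 0.001 tilt [ 0.001 -0.    -1.   ] q6 1.28 t 26.775
```

```bash
python3 -m handwheel '{"deltas":[[-0.5,0,0,-0.03,0],[-0.1,0,0,0,0],[0.1,0,0,0,0],[0.1,0,0,0,0],[0.1,0,0,-0.4,0],[0.1,0,0,-0.9,0],[0.1,0,0,-0.9,0],[0.1,0,0,-0.9,0],[0.1,0,0,-0.9,0],[0.1,0,0,-0.9,0],[0.1,0,0,-0.4,0],[0.1,0,0,0,0]]}' 40
python3 - <<'E'
from seg import *
c=snap('wrist','w9'); P=cloud(c); ks,hsv=blobs(c)
for k in ks:
    ce,s,a=planerect(c,k,.004)
    if 120<s[1]<200: print(cv2.boundingRect(k),ce.round(1),s,a.round(1))
y=cv2.inRange(hsv,(18,120,80),(35,255,255)); y[290:]=0
print(planerect(c,cv2.findNonZero(y),.014))
E
python3 go.py .479 .275 .3 -7
```

```text
clock: 28.28
tcp_pos: [0.6378, -0.0179, 0.2917]
orientation: [0.001, 0.657, 0.754, 0.001]
wrist_force: [0.5, 0.1, -0.7]
finger_gap: 0.047
grip_force: 0.0
(279, 110, 94, 156) [636.6  -5.1] [np.float64(89.5), np.float64(158.8)] 97.8
(array([730.44348145,   5.65808868]), [np.float64(120.6), np.float64(210.4)], np.float32(8.176858))
tcp [ 0.6372 -0.0179  0.2901] ydeg 7.89 | roll 1.489 x 6.785 y -4.819 z -0.248 tilt [ 0.  0. -1.] q6 1.28 t 28.325
```

View pics/w9.png

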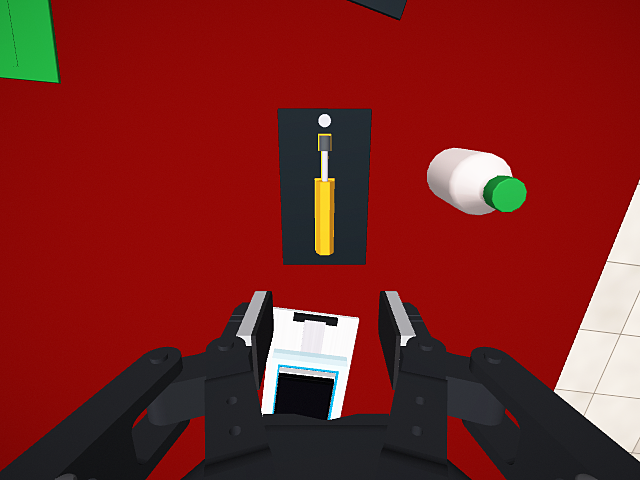

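The driver covers its painted shape on the pad, centred on column 324 with its tip in the outline at (325,142). I move on to the roller.

```bash
python3 -m handwheel '{"deltas":[[0.5,0,0,0,0.75],[0.5,0,0,0,0.74],[0.5,0.97,-0.69,0,0],[0.5,0.97,-0.69,0,0],[0.5,0.97,-0.69,0,0],[0.5,0.97,-0.69,0,0],[0.5,0.97,-0.69,0,0],[0.5,0.97,-0.69,0,0],[0.5,0.97,-0.69,0,0],[0.5,0,0,0,0],[0.5,0,0,0,0]]}' 40
python3 tools.py w10 .009; python3 go.py .479 .275 .3 -7
```

```text
clock: 29.7
tcp_pos: [0.4782, 0.275, 0.2889]
orientation: [-0.0, 0.749, 0.663, -0.001]
wrist_force: [0.5, 0.4, 0.9]
finger_gap: 0.064
grip_force: 0.0
(442, 132, 118, 156) [649.6 245.2] [np.float64(89.3), np.float64(157.3)] 79.6
(293, 131, 70, 119) [481.4 288.5] [np.float64(66.8), np.float64(118.4)] 83.1
(83, 50, 125, 175) [317.6 356.7] [np.float64(89.4), np.float64(157.7)] 85.8
(482, 0, 126, 84) [685.3 408. ] [np.float64(67.4), np.float64(89.6)] 160.2
(360, 0, 56, 43) [550.7 431.5] [np.float64(32.0), np.float64(47.0)] 173.0
tcp [0.4787 0.2745 0.2892] ydeg -7.05 | roll -0.005 x 0.012 y 0.006 z -0.271 tilt [-0.002 -0.001 -1.   ] q6 2.07 t 29.75
```

View pics/w10.png

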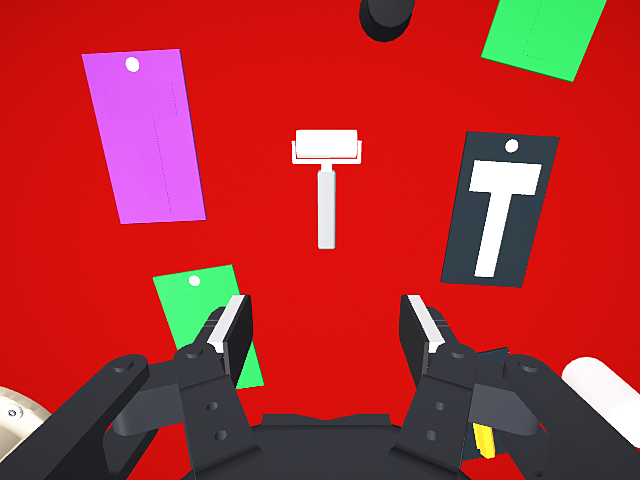

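The roller's barrel is at (327,145) and its handle covers columns 318–336, rows 171–249, barrel towards +y. The T pad is fully visible, with its eyelet at (512,146) and T stem end at (484,276).

Run:
```python
from seg import *
c=load('w10'); P=cloud(c); s=status.get_state(); M=rot(s['orientation'])
L=(P-s['tcp_pos'])@M
roi=np.zeros((480,640),bool); roi[172:252,310:345]=1
h=roi&(P[...,2]>.0145)&(P[...,2]<.025); q=L[h]
print('handle tool x',np.percentile(q[:,0],[.5,99.5]).round(4),'y',np.percentile(q[:,1],[1,50,99]).round(4),'z',np.median(P[...,2][h]).round(4))
a=np.polyfit(q[:,0],q[:,1],1); print('axis slope',a.round(4))
roi[:]=0; roi[125:165,290:365]=1; h=roi&(P[...,2]>.022); print('barrel tool',L[h].min(0).round(4),L[h].max(0).round(4))
# handle end by rays at top edge and mid height
for z in (0,.018): print(z,((ray(c,[(327,249.5)],z)-s['tcp_pos'])@M).round(4))
k=[k for k in blobs(c)[0] if cv2.boundingRect(k)[0]>435 and cv2.boundingRect(k)[1]>100][0]; print('rpad',planerect(c,k,.004))
hsv=cv2.cvtColor(c['frame'],cv2.COLOR_RGB2HSV); t=cv2.inRange(hsv,(0,0,200),(180,60,255)); t[:155]=0;t[290:]=0;t[:,:440]=0;t[:,560:]=0
print('T',planerect(c,cv2.findNonZero(t),.004))
```

```text
handle tool x [-0.0408  0.0362] y [-0.008   0.0002  0.0093] z 0.0176
axis slope [-0.008   0.0005]
barrel tool [ 0.0525 -0.0277 -0.0696] [0.078  0.0276 0.2671]
0 [[-0.0485  0.0013  0.2892]]
0.018 [[-0.0421  0.0013  0.2712]]
rpad (array([651.88513184, 243.70036316]), [np.float64(90.6), np.float64(159.5)], np.float32(79.559875))
T (array([650.43139648, 236.52600098]), [np.float64(66.6), np.float64(122.3)], np.float32(79.521576))
```

```bash
python3 go.py .4807 .2879 .076 -6.8; python3 -m handwheel '{"deltas":[[0.1,0.34,0.01,0.5,-0.03],[0.1,0,0,0.9,0],[0.1,0,0,0.9,0],[0.1,0,0,0.9,0],[0.1,0,0,0.9,0],[0.1,0,0,0.6,0],[0.1,0,0,0.3,0],[0.1,0,0,0,0],[0.1,0,0,0,0]]}' 40;python3 go.py .4807 .2879 .0755 -6.8
```

```text
tcp [0.4787 0.2745 0.2892] ydeg -7.05 | roll -0.025 x 0.337 y 0.01 z 5.329 tilt [-0.002 -0.001 -1.   ] q6 2.07 t 29.75
clock: 30.88
tcp_pos: [0.4817, 0.2887, 0.0913]
orientation: [0.0, 0.748, 0.664, 0.001]
wrist_force: [0.8, 0.4, -0.3]
finger_gap: 0.0468
grip_force: 0.0
tcp [0.4817 0.2887 0.0913] ydeg -6.75 | roll 0.005 x -0.023 y -0.022 z 0.394 tilt [ 0.002  0.001 -1.   ] q6 2.09 t 30.875
```

```bash
python3 -m handwheel '{"deltas":[[0.1,-0.02,-0.02,0.3,0],[0.1,0,0,0.08,0],[-0.8,0,0,0,0],[-0.8,0,0,0,0],[-0.8,0,0,0,0],[-0.8,0,0,0,0],[-0.8,0,0,0,0],[-0.8,0,0,0,0]]}' 50;python3 go.py .4807 .2879 .0755 -6.8
python3 -m handwheel '{"deltas":[[-0.8,0,0,-0.3,0],[-0.8,0,0,-0.6,0],[-0.8,0,0,-0.9,0],[-0.8,0,0,-0.9,0],[-0.8,0,0,-0.9,0],[-0.8,0,0,-0.9,0],[-0.8,0,0,0,0.36],[-0.8,0,0,0,0]]}' 50;python3 go.py .6497 .2322 .25 -10.45
```

```text
clock: 31.88
tcp_pos: [0.48, 0.2881, 0.0753]
orientation: [-0.0, 0.747, 0.664, 0.0]
wrist_force: [-0.1, 0.6, 1.9]
finger_gap: 0.0168
grip_force: 49.9
tcp [0.48   0.2881 0.0753] ydeg -6.71 | roll 0.009 x -0.003 y 0.018 z -0.005 tilt [ 0.  0. -1.] q6 2.09 t 31.875
clock: 32.88
tcp_pos: [0.4798, 0.288, 0.256]
orientation: [0.0, 0.768, 0.641, 0.001]
wrist_force: [-0.1, -0.2, -2.1]
finger_gap: 0.0167
grip_force: 49.7
tcp [0.4798 0.288  0.256 ] ydeg -10.28 | roll 0.017 x -0.601 y 4.429 z 0.151 tilt [ 0.001  0.    -1.   ] q6 2.15 t 32.875
```

```bash
python3 -m handwheel '{"deltas":[[-0.8,-0.12,0.88,0,0.02],[-0.8,-0.12,0.88,0,0],[-0.8,-0.12,0.88,0,0],[-0.8,-0.12,0.88,0,0],[-0.8,-0.12,0.88,0,0],[-0.8,0,0,0,0],[-0.8,0,0,0,0]]}' 50;python3 go.py .6497 .2322 .25 -10.45
python3 -c "
from h import *
c=snap('wrist','w11'); P=cloud(c); s=status.get_state(); M=rot(s['orientation']); L=(P-s['tcp_pos'])@M
m=(L[...,2]>.03)&(L[...,2]<.09)&(L[...,0]>.0)&(abs(L[...,1])<.04)&(c['depth']>0); t=L[m]
b=t[(t[:,0]>.03)&(t[:,2]<.063)]
print('xmax',np.percentile(t[:,0],99.8), 'barrel y',np.percentile(b[:,1],[1,99]),'barrel x',np.percentile(b[:,0],[1,99]))
h=t[(t[:,0]>.012)&(t[:,0]<.024)&(abs(t[:,1])<.012)]; print('handle',np.median(h,0))
"
```

```text
clock: 33.75
tcp_pos: [0.6478, 0.2323, 0.2541]
orientation: [-0.001, 0.769, 0.64, -0.001]
wrist_force: [-0.1, -0.5, -1.1]
finger_gap: 0.0169
grip_force: 49.6
tcp [0.6478 0.2323 0.2541] ydeg -10.49 | roll -0.004 x 0.006 y 0.047 z 0.104 tilt [-0.002 -0.    -1.   ] q6 1.98 t 33.75
xmax 0.06109517862510802 barrel y [-0.03097076  0.03218324] barrel x [0.03042676 0.06076407]
handle [0.01893584 0.00037477 0.05846549]
```

View pics/w11.png

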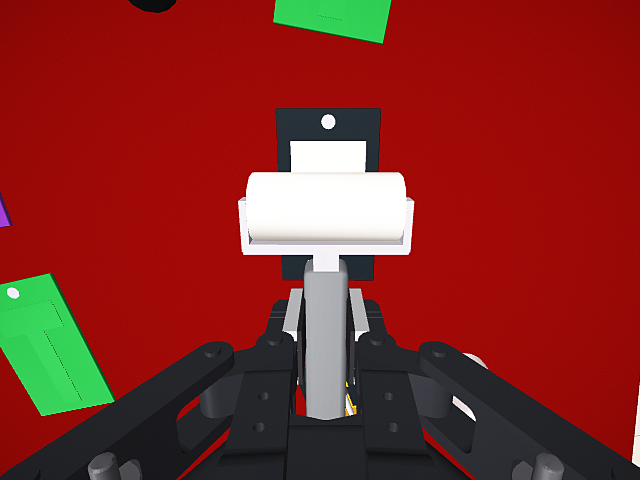

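The roller hangs straight over the pad (barrel rows 172–242, columns 245–406), aligned with the painted T and with the eyelet at (328,121).

```bash
python3 -m handwheel '{"deltas":[[-0.8,0.03,0.03,0.6,0],[-0.8,0,0,0.9,0],[-0.8,0,0,0.9,0],[-0.8,0,0,0.9,0],[-0.8,0,0,0.6,0],[-0.8,0,0,0.3,0],[-0.8,0,0,0,0],[-0.8,0,0,0,0]]}' 50;python3 go.py .6495 .2335 .0793 -10.45
```

```text
clock: 34.8
tcp_pos: [0.6506, 0.2338, 0.0887]
orientation: [0.0, 0.769, 0.639, 0.001]
wrist_force: [0.7, 0.5, -0.6]
finger_gap: 0.0169
grip_force: 49.7
tcp [0.6506 0.2338 0.0887] ydeg -10.49 | roll -0.004 x -0.012 y -0.026 z 0.235 tilt [ 0.002  0.001 -1.   ] q6 1.98 t 34.8
```

```bash
python3 -m handwheel '{"deltas":[[-0.8,0,-0.01,0.15,0],[-0.8,0,0,0.07,0],[-0.8,0,0,0.02,0],[-0.8,0,0,0,0],[-0.8,0,0,0,0]]}' 50;python3 go.py .6495 .2335 .0793 -10.45
```

```text
clock: 35.42
tcp_pos: [0.6498, 0.2335, 0.0793]
orientation: [0.0, 0.769, 0.639, 0.001]
wrist_force: [-3.0, -0.6, 8.2]
finger_gap: 0.0167
grip_force: 50.8
tcp [0.6498 0.2335 0.0793] ydeg -10.51 | roll -0.006 x -0.002 y -0.007 z 0.001 tilt [ 0.001  0.    -1.   ] q6 1.98 t 35.425
```

```bash
python3 -m handwheel '{"deltas":[[-0.5,0,0,-0.03,0],[-0.1,0,0,0,0],[0.1,0,0,0,0],[0.1,0,0,0,0],[0.1,0,0,-0.4,0],[0.1,0,0,-0.9,0],[0.1,0,0,-0.9,0],[0.1,0,0,-0.9,0],[0.1,0,0,-0.9,0],[0.1,0,0,-0.9,0],[0.1,0,0,-0.4,0],[0.1,0,0,0,0]]}'
python3 -c "
from h import *
c=snap('wrist','w12'); P=cloud(c); t=snap('top','t12')
P=P[(P[...,2]>.016)&(P[...,2]<.035)]; P=P[np.hypot(P[:,0]-.65,P[:,1]-.25)<.09]
d=np.array([.181,.9834]); e=np.array([.9834,-.181]); r=(P[:,:2]-[.6519,.2437]); u,v=r@d,r@e
h=u<0; print('handle pad x med',np.median(v[h]),'u min',np.percentile(u,.5),'u max',np.percentile(u,99.5),'slope',np.polyfit(u[h],v[h],1)[0])
a=c['frame'][60:420,120:520]; b=t['frame'][140:320,140:540]
cv2.imwrite('pics/final.png',np.vstack([a[:, :400],b])[:,:,::-1])
"
```

```text
clock: 36.92
tcp_pos: [0.6501, 0.2336, 0.2923]
orientation: [0.001, 0.769, 0.639, 0.001]
wrist_force: [-0.1, 0.2, -0.5]
finger_gap: 0.0467
grip_force: 0.0
handle pad x med 0.00044273244991360506 u min -0.06390858741078166 u max 0.050882131111555214 slope 0.0009999214762843804
```

View pics/final.png

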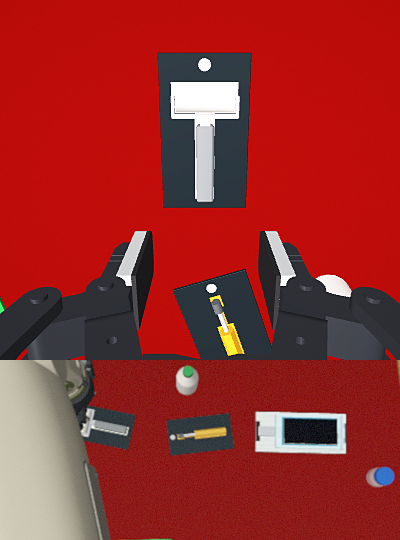

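The roller covers its T at (205,120) in the picture, and the driver, the frame with its display, the jar and the bottle are all in place.

```bash
python3 -c "
from workcell import hand_in
print(hand_in())"
```

```text
the job is handed in; nothing more can be done
None
```

I handed the job in at about 37 s on the robot's clock; it returned no verdict. By camera, the frame sits about 1 mm from the centre of its outline, the display is within about 1 mm of square on the frame, the driver and roller lie on their painted shapes pointing the right way, and I saw no contact with the jar, loupe or bottle (the loupe was out of the last picture).

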